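# Find a pedal cap's thread hand

### The job

Two like pedals stand on the concrete step: pick up the one away from the toolbox and plug the square block on its axle fully home, upright, into the square socket of the steel holder, with its cap still on. Then unscrew its round top cap; this pair has one left-hand and one right-hand thread and nobody marked which, so try it one way and, if it binds, the other, and lift the cap off once it is free. Finish still holding the cap level in the gripper, straight above the pedal and about 6 cm higher than where it sat, with the pedal still fully home in the holder; leave the other pedal and everything else where they are.

Things in the scene. Friction and masses are not known exactly. Their poses are not given: they have to be found in the camera images.
- pedal_1: one of two pedals that look alike (which name stands where changes), upright on the square steel block its axle is screwed into, 0.42 kg. Origin: centre of the block's underside, z up the axle. Block 32 x 32 mm, 30 high, foot tapered to 27 over 10 mm; hub 34 (x) x 28 mm (y), flat sides, 44 to 100 mm up: grip it across y at about 85 mm; cage 92 mm long in x, up to 28 in y, 43 to 93 up.
- pedal_2: one of two pedals that look alike (which name stands where changes), upright on the square steel block its axle is screwed into, 0.42 kg. Origin: centre of the block's underside, z up the axle. Block 32 x 32 mm, 30 high, foot tapered to 27 over 10 mm; hub 34 (x) x 28 mm (y), flat sides, 44 to 100 mm up: grip it across y at about 85 mm; cage 92 mm long in x, up to 28 in y, 43 to 93 up.
- cap_1: round ribbed steel screw cap on pedal_1, 32 mm across, 24 mm high, 80 g. Origin: centre of its lower rim; z up. Its yaw tells nothing of the thread's hand. Finger-loose: turned the wrong way it binds hard within 25 degrees (fingers slip); the right way it keeps turning, is free to lift off from 75 degrees, best at 80 to 95, and at 110 meets the thread's next start.
- cap_2: round ribbed steel screw cap on pedal_2, 32 mm across, 24 mm high, 80 g. Origin: centre of its lower rim; z up. Its yaw tells nothing of the thread's hand. Finger-loose: turned the wrong way it binds hard within 25 degrees (fingers slip); the right way it keeps turning, is free to lift off from 75 degrees, best at 80 to 95, and at 110 meets the thread's next start.
- neck_1 (a point): centre of the hub's top on pedal_1, 100 mm above its origin: the cap's origin when on. Under the cap, a neck 16 mm high with a coarse two-start thread 25 mm across, right-hand on one pedal, left-hand on the other, unmarked. The thread rises 4 mm in the turn, but the cap has play: it need not be raised while turning. Pulled up before it is free, the cap takes the pedal along.
- neck_2 (a point): centre of the hub's top on pedal_2, 100 mm above its origin: the cap's origin when on. Under the cap, a neck 16 mm high with a coarse two-start thread 25 mm across, right-hand on one pedal, left-hand on the other, unmarked. The thread rises 4 mm in the turn, but the cap has play: it need not be raised while turning. Pulled up before it is free, the cap takes the pedal along.
- holder: fixed dark steel pedal holder in the middle of the step: base plate 130 (x) x 84 (y) x 8 mm with four bolts, and on it a block 60 x 60 mm whose top is 42 mm above the step. Origin: centre of its underside; it can stand turned (yaw). The toolbox stands at the right end of the step (-y).
- holder_mouth (a point): centre of the square socket's mouth, 42 mm above the step; the socket's sides run along the holder's x and y. The hole is 34 mm square (1 mm play on each side of the pedal's block), 26 mm deep, with a 2 mm chamfer. The block goes in at any quarter turn.
- holder_seat (a point): centre of the socket's floor, 16 mm above the step: the pedal's origin lies here when it is fully home (the block then stands 4 mm out of the mouth).
- tumbler: glass tumbler of screws, 72 mm across, 92 mm high; origin under its centre. To be left alone.
- puller: chrome crank puller lying on the step, 110 mm long in x, its cross handle 85 mm in y, 24 mm high; origin under its middle. To be left alone.
- bottle_cage: red aluminium bottle cage lying on its back, 140 mm long in x, 80 mm wide, 77 mm high; origin under its middle. To be left alone.
- tire_levers: bundle of three yellow tire levers, 125 mm long in x, 45 mm wide, 12 mm high; origin under its middle. To be left alone.
- oil_bottle: small white oil bottle, 42 mm across, 115 mm high; origin under its centre. To be left alone.
Mind the look-alikes: they are no part of the job. What is shaped like the cap_1 but orange or purple is not meant. Leave any red look-alike of the pedal_1 alone.

How it is judged:
On the way:
1. the pedal away from the toolbox is plugged fully home in the holder, upright, with its cap on (((horizontal distance between pedal_1 and holder_seat below 0.003 m and z of pedal_1 in the frame of holder_seat below 0.003 m and angle between pedal_1's own z axis and vertical below 0.06 rad and world y of pedal_2 below -0.22 m and distance of pedal_2 from where it was at the start of the episode below 0.02 m and z of cap_2 in the frame of pedal_2 below 0.108 m and z of cap_1 in the frame of pedal_1 below 0.108 m and horizontal distance between cap_1 and pedal_1 below 0.004 m) or (horizontal distance between pedal_2 and holder_seat below 0.003 m and z of pedal_2 in the frame of holder_seat below 0.003 m and angle between pedal_2's own z axis and vertical below 0.06 rad and world y of pedal_1 below -0.22 m and distance of pedal_1 from where it was at the start of the episode below 0.02 m and z of cap_1 in the frame of pedal_1 below 0.108 m and z of cap_2 in the frame of pedal_2 below 0.108 m and horizontal distance between cap_2 and pedal_2 below 0.004 m))), for 0.3 s.
At the end, for the whole second after the job is handed in: Pedal from away from the toolbox home in the socket (3 mm, 0.06 rad); its cap held by the fingers alone, still, level within 0.35 rad, within 60 mm of the pedal's axis, rim 40 mm or more above its seat; other pedal within 20 mm of its start, cap on (((horizontal distance between pedal_1 and holder_seat below 0.003 m and z of pedal_1 in the frame of holder_seat below 0.003 m and angle between pedal_1's own z axis and vertical below 0.06 rad and world y of pedal_2 below -0.22 m and distance of pedal_2 from where it was at the start of the episode below 0.02 m and z of cap_2 in the frame of pedal_2 below 0.108 m and z of cap_1 in the frame of pedal_1 above 0.14 m and contact force between cap_1 and the fingers above 0.5 N and contact force between cap_1 and pedal_1 below 0.05 N and contact force between cap_1 and holder below 0.05 N and height (world z) of cap_1 above 0.156 m and horizontal distance between cap_1 and pedal_1 below 0.06 m and angle between cap_1's own z axis and vertical below 0.35 rad and linear speed of cap_1 below 0.03 m/s) or (horizontal distance between pedal_2 and holder_seat below 0.003 m and z of pedal_2 in the frame of holder_seat below 0.003 m and angle between pedal_2's own z axis and vertical below 0.06 rad and world y of pedal_1 below -0.22 m and distance of pedal_1 from where it was at the start of the episode below 0.02 m and z of cap_1 in the frame of pedal_1 below 0.108 m and z of cap_2 in the frame of pedal_2 above 0.14 m and contact force between cap_2 and the fingers above 0.5 N and contact force between cap_2 and pedal_2 below 0.05 N and contact force between cap_2 and holder below 0.05 N and height (world z) of cap_2 above 0.156 m and horizontal distance between cap_2 and pedal_2 below 0.06 m and angle between cap_2's own z axis and vertical below 0.35 rad and linear speed of cap_2 below 0.03 m/s))); the arm keeps its last pose, push and grip.
It fails at once if the other pedal is shifted or taken: both pedals have moved more than 30 mm (distance of each of pedal_1, pedal_2 from where it was at the start of the episode above 0.03 m).
It fails at once if the tumbler, puller, bottle cage, tire levers or oil bottle is shifted more than 30 mm (distance of any of tumbler, puller, bottle_cage, tire_levers, oil_bottle from where it was at the start of the episode above 0.03 m).
It also fails if it takes over 72 s, if anything falls off the work surface, if the arm or the gripper's body presses on something with over 40 N, if the wrist force passes 120 N, or if a joint passes its speed limit or range.

### The arm

A 7-joint arm with a two-finger parallel gripper is mounted at the origin on the work surface. World frame = base frame: x ahead of the robot, y to its left, z up, the work surface at z = 0. Lengths are in m, angles in rad, forces in N, time in s.
With the tool pointing down it reaches from about 0.425 to 0.825 m from the base axis. Payload 3.6 kg.
Tool frame: the origin (TCP) lies where the fingers leave the gripper's body, on its centre line; the fingertips stand 73 mm ahead of it and the grasp point (between the pads) lies 54 mm ahead of it; x points along the fingers, y is the direction in which the jaws open and shut, and the axes are right-handed (so a half turn about x gives the same grasp; the last joint's range is limited). The gripper opens to 85 mm and grips with 20 to 120 N. Pads are 22 mm wide; open, the fingers measure 114 mm over their backs; the gripper's body (76 mm by 85 mm) begins 54 mm behind the grasp point. The pads swing forward as they close: fully open they stand 13 mm farther back than shut.
Start: joints at [1.089, 0.615, -0.013, 1.423, 0.008, 1.103, -0.04], TCP at [0.286, -0.584, 0.304] pointing down, gripper open.
Joint ranges: [-3.12, 3.12], [-0.3, 2.06], [-1.34, 1.32], [0.26, 2.42], [-1.36, 4.5], [0.01, 1.98], [-2.84, 2.84]. Speed limits (rad/s): [2.79, 2.79, 3.14, 3.14, 3.14, 3.14, 3.14].

### API

Orientations are given as a unit quaternion [x, y, z, w].
In Python, from station import arm, snapshot, camera_info, ticket gives the robot as it stands. Calls block until the motion is done:
- arm.movep(position, orientation): joint-space move of the TCP to a pose.
- arm.line_to(position, velocity=0.15, ori=None): straight line of the TCP; ori=None keeps the orientation; velocity is the mean speed in m/s.
- arm.move_j(angles): joint-space move.
- arm.move_gripper(opening, effort=None): opening from 0.0 (shut) to 1.0 (fully open); effort is the grip in N (None keeps the last); returns when the fingers have stopped.
- arm.pause(seconds).
- arm.ik(position, orientation): joint angles nearest the present ones, or None.
- snapshot(name): name is "scene" or "top"; returns the picture (384x512x3 uint8, blue, green, red); there is no depth.
- camera_info(name): a dict with "fx", "fy", "cx", "cy" (pixels), "R" (3x3) and "t" (3): a world point X has camera coordinates R X + t. Camera axes: x right, y down, z forward; pixel columns grow to the right and rows downward; lengths in m; the calibration is good to about 2 mm. A picture is of the moment at which its call begins. camera_info takes no time and is no camera call.
A pose or a line that the arm cannot do raises arm.MotionError and nothing moves.
- ticket.finish_job(): hands the job in, once; it reports no verdict.
Readings, each from a call of its own:
- arm.read_time(): time.
- arm.read_joint_positions(): joint angles.
- arm.read_dq(): joint speeds.
- arm.read_effort(): joint torques, N m.
- arm.read_tool_pos(): TCP position.
- arm.read_eef_rot(): TCP orientation.
- arm.read_ft_force(): force on the tool from outside, world axes, zero at the start.
- arm.read_wrist_torque(): the same for the moment, N m.
- arm.read_opening(): opening from 0.0 (shut) to 1.0 (fully open).
Only numpy, scipy, OpenCV 4.12 (cv2) and the standard library are available. Lean on these libraries where they do the work, as an engineer would, in place of code of your own. Each camera call takes 0.05 s, during which the arm holds its last target. There are 200 camera calls.

## Working session

There is one attempt and no reset: what is moved stays moved. The work goes in short steps, each a Python script; the robot and the scene stay as the last script left them, time stands still between calls to the robot, and variables do not carry over. Pictures are saved under pics/ and viewed, about 8 in all and at most 12, crops included, and the job is handed in when it is done.

```bash
ls; mkdir -p pics; python3 - <<'E'
from station import arm, snapshot, camera_info
import cv2
for n in("scene","top"):
    im=snapshot(n); cv2.imwrite(f"pics/{n}0.png",im); c=camera_info(n); print(n,c)
a=cv2.imread("pics/scene0.png");b=cv2.imread("pics/top0.png")
print(arm.read_time(),arm.read_tool_pos(),arm.read_eef_rot(),arm.read_opening())
E
```

```text
pics
scene {'fx': 492.5045422425258, 'fy': 492.5045422425258, 'cx': 256.90573707169716, 'cy': 193.02302643680935, 'R': array([[ 0.86532838,  0.50071801,  0.02209677],
       [ 0.3321829 , -0.53994077, -0.7733812 ],
       [-0.37531495,  0.67656887, -0.63355604]]), 't': array([-0.49859587, -0.08062596,  1.43991039])}
top {'fx': 366.80109634111005, 'fy': 366.80109634111005, 'cx': 256.22131324036957, 'cy': 189.25054286529956, 'R': array([[-0.13104158, -0.99135778, -0.00615232],
       [-0.96656878,  0.12913956, -0.22151247],
       [ 0.22039262, -0.0230807 , -0.97513813]]), 't': array([0.12619834, 0.55959197, 0.89819383])}
0.1 [ 0.28531459 -0.58347114  0.30286191] [-0.6887003  -0.16020905  0.68910014 -0.15863783] 1.0023905619807598
```

View pics/scene0.png

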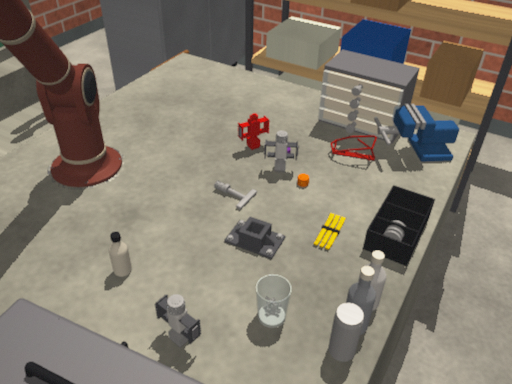

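View pics/top0.png

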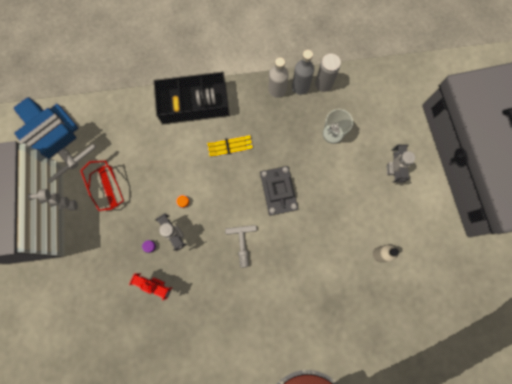

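Top view: the pedal near the toolbox (dark toolbox, right) is at about (402,162). The target, a grey pedal, is at about (170,230), or (282,148) in scene. Things it could be mistaken for: the red pedal (150,287), the orange cap (183,201), the purple cap (149,245) and the other pedal (402,162). The holder is at (279,190) in top and (255,236) in scene.

```bash
cat > h.py <<'E'
import numpy as np, cv2
from scipy.spatial.transform import Rotation as Ro
from station import arm, snapshot, camera_info, ticket
def ray(cam,uv,z):
    c=camera_info(cam); d=c["R"].T@np.array([(uv[0]-c["cx"])/c["fx"],(uv[1]-c["cy"])/c["fy"],1]); o=-c["R"].T@c["t"]
    return o+d*(z-o[2])/d[2]
def tri(u1,u2):  # scene, top
    A=[];b=[]
    for n,uv in(("scene",u1),("top",u2)):
        c=camera_info(n);R,t=c["R"],c["t"]
        for k,f,cc in((0,c["fx"],c["cx"]),(1,c["fy"],c["cy"])):
            m=(uv[k]-cc)/f; A.append(R[k]-m*R[2]); b.append(m*t[2]-t[k])
    s=np.linalg.lstsq(np.array(A),np.array(b),rcond=None); return s[0],s[1]
def proj(cam,X):
    c=camera_info(cam);p=c["R"]@np.array(X)+c["t"];return np.array([p[0]/p[2]*c["fx"]+c["cx"],p[1]/p[2]*c["fy"]+c["cy"]])
def ori(a): # tool x down, jaw axis y at world yaw a
    y=np.array([np.cos(a),np.sin(a),0]);x=np.array([0,0,-1.]);return Ro.from_matrix(np.c_[x,y,np.cross(x,y)]).as_quat()
E
python3 - <<'E'
from h import *
s=cv2.imread("pics/scene0.png");t=cv2.imread("pics/top0.png")
def crop(im,c,w,h,S):
    u,v=c;return cv2.resize(im[v-h//2:v+h//2,u-w//2:u+w//2],None,fx=S,fy=S,interpolation=cv2.INTER_CUBIC)
r1=np.hstack([crop(s,(280,150),66,50,6),crop(s,(256,236),66,50,6)])
r2=np.hstack([crop(t,(172,230),66,50,6),crop(t,(280,190),66,50,6)])
cv2.imwrite("pics/crops.png",np.vstack([r1,r2]))
print(tri((282,135),(166,230)), tri((256,229),(279,187)))
E
```

```text
(array([0.48910578, 0.28239289, 0.11742731]), array([3.69161633e-06])) (array([ 0.57658004, -0.00996462,  0.03734794]), array([5.46160535e-06]))
```

View pics/crops.png

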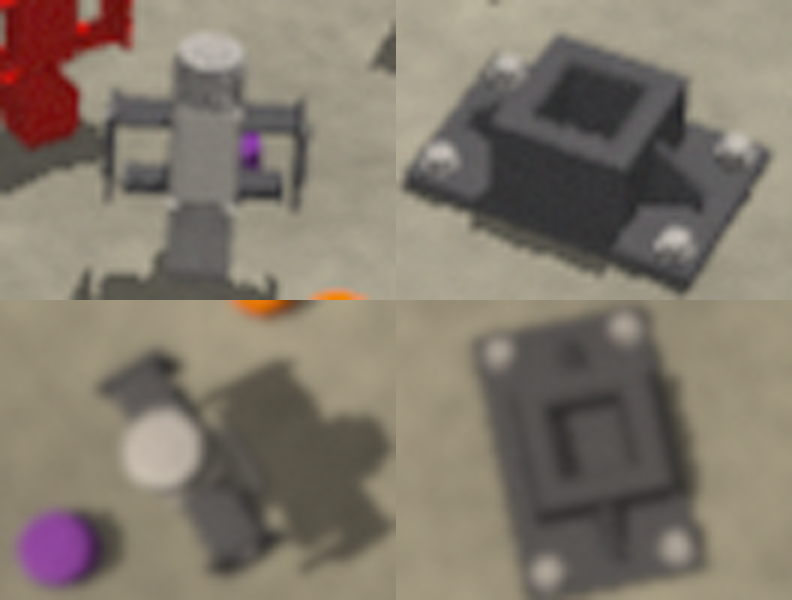

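```bash
python3 - <<'E'
from h import *
S=np.array
def p(o,l): return S(o)+S(l)/6-.4
print("cap top",tri(p((247,125),(210,52)),p((139,205),(162,148))))
print("cap top ray top z.124",ray("top",p((139,205),(162,148)),.124))
a=ray("top",p((139,205),(132,70)),.09);b=ray("top",p((139,205),(243,257)),.09);d=b-a
print("cage top",a,b,np.linalg.norm(d),np.degrees(np.arctan2(d[1],d[0])),(a+b)/2)
a=ray("scene",p((247,125),(113,103)),.09);b=ray("scene",p((247,125),(300,108)),.09);d=b-a
print("cage scene",a,b,np.linalg.norm(d),np.degrees(np.arctan2(d[1],d[0])),(a+b)/2)
for cam,f,o,ls in(("scene","scene0",(223,211),[(112,68),(45,155),(341,147),(277,242)]),("top","top0",(247,165),[(102,52),(228,27),(150,273),(280,247)])):
    im=cv2.imread(f"pics/{f}.png").astype(int); P=[]
    for l in ls:
        c=p(o,l); u,v=np.round(c).astype(int); g=im[v-4:v+5,u-4:u+5].sum(2)
        w=np.clip(g-390,0,None)*(np.hypot(*np.mgrid[-4:5,-4:5])<3.6); vv,uu=np.mgrid[v-4:v+5,u-4:u+5]
        q=S([(w*uu).sum(),(w*vv).sum()])/w.sum(); P.append(ray(cam,q,.012)[:2])
    P=S(P);r=cv2.minAreaRect(P.astype(np.float32)*1000);print(cam,"bolts",P.round(4).tolist(),P.mean(0),r)
print("mouth",tri(p((223,211),(196,100)),p((247,165),(197,137))))
E
```

```text
cap top (array([0.4892046 , 0.28105579, 0.12412275]), array([3.10823489e-07]))
cap top ray top z.124 [0.48889286 0.28084877 0.124     ]
cage top [0.52814773 0.29883534 0.09      ] [0.44486454 0.2593422  0.09      ] 0.09217265358336676 -154.62955071780075 [0.48650614 0.27908877 0.09      ]
cage scene [0.44781128 0.26612834 0.09      ] [0.52490126 0.3092275  0.09      ] 0.08831988649148048 29.20850946728232 [0.48635627 0.28767792 0.09      ]
scene bolts [[0.5176, 0.0219], [0.5224, -0.0403], [0.6236, 0.0295], [0.6282, -0.0327]] [ 0.57295099 -0.00540516] ((572.89794921875, -5.414886474609375), (106.44265747070312, 62.4056396484375), 4.114603519439697)
top bolts [[0.6261, 0.0237], [0.6303, -0.0361], [0.5203, 0.0163], [0.524, -0.0441]] [ 0.57517829 -0.01006732] ((575.0390625, -10.169532775878906), (106.58174896240234, 60.45537185668945), 4.059255123138428)
mouth (array([ 0.57435097, -0.01036532,  0.04228478]), array([7.27499774e-06]))
```

```bash
python3 - <<'E'
from h import *
print(ray("top",(149,245),.024), ray("top",(440,160),.1))
for nm,P,ys in(("ped",(.489,.281,.26),(27,)),("hold",(.5744,-.0104,.25),(4,94))):
  for y in ys:
    for k in(90,-90):
        q=arm.ik(P,ori(np.radians(y+k))); print(nm,y+k,None if q is None else np.round(q,2))
print(arm.ik((.286,-.584,.42),arm.read_eef_rot()))
E
```

```text
[0.46788094 0.35126139 0.024     ] [ 0.57681134 -0.42341786  0.1       ]
ped 117 [ 0.01  0.7  -0.96  1.72  0.65  1.07  0.87]
ped -63 [-0.31  0.55 -0.38  1.73  0.25  0.91 -1.9 ]
hold 94 [ 0.43  0.66 -0.74  1.7   0.52  0.99  1.14]
hold -86 [-0.01  0.55 -0.02  1.72  0.01  0.87 -1.53]
hold 184 [-0.29  0.58  0.42  1.73 -0.3   0.89 -2.81]
hold 4 [ 0.24  0.58 -0.41  1.71  0.28  0.91 -0.22]
[ 1.08629347  0.54534472 -0.00834746  1.22185789  0.00437761  1.37669993
 -0.03766562]
```

```bash
python3 - <<'E'
from h import *
p=arm.read_tool_pos()
arm.line_to((p[0],p[1],.40),.3)
o=ori(np.radians(-63))
arm.movep((.489,.281,.28),o); print(arm.read_time(),arm.read_joint_positions())
arm.move_gripper(.8)
arm.line_to((.489,.281,.139),.15)
print(arm.read_ft_force(),arm.read_time())
arm.move_gripper(0,60)
print(arm.read_time(),arm.read_opening(),arm.read_ft_force(),arm.read_tool_pos())
s=snapshot("scene");t=snapshot("top");cv2.imwrite("pics/s1.png",s);cv2.imwrite("pics/t1.png",t)
a=cv2.resize(s[90:200,215:345],None,fx=3,fy=3);b=cv2.resize(t[175:285,110:240],None,fx=3,fy=3)
cv2.imwrite("pics/c1.png",np.hstack([a,b]))
E
```

```text
3.7 [-0.18493022  0.56502415 -0.59081627  1.69860314  0.36544116  0.99027176
 -2.00854165]
[ 0.70229274 -0.42560526  1.30537179] 5.1083
5.5583 0.3465657334192478 [-0.71626874  0.15150036  5.14753457] [0.48927306 0.28156928 0.13989788]
```

View pics/c1.png

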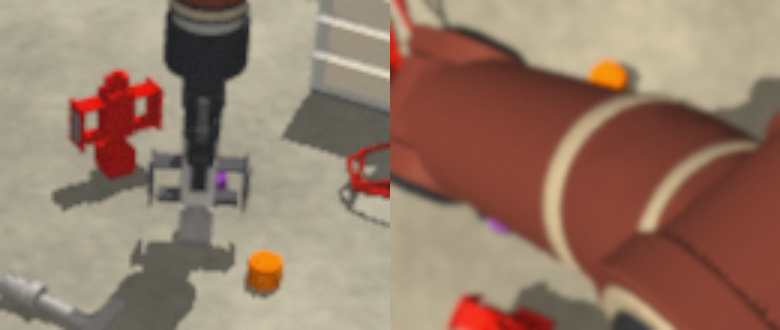

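The hub is gripped (opening 0.347, about 29 mm). Scene crop: fingers on the hub at (197,180), red pedal untouched. Next I lift it and hover over the holder.

```bash
python3 - <<'E'
from h import *
f0=arm.read_ft_force()
arm.line_to((.489,.281,.26),.15)
o=ori(np.radians(-85.9))
arm.movep((.5744,-.0104,.26),o)
arm.line_to((.5744,-.0104,.192),.15)
arm.pause(.3)
print(arm.read_time(),arm.read_opening(),arm.read_ft_force(),arm.read_tool_pos(),arm.read_joint_positions())
s=snapshot("scene");t=snapshot("top");cv2.imwrite("pics/s2.png",s);cv2.imwrite("pics/t2.png",t)
a=cv2.resize(s[165:265,205:305],None,fx=6,fy=6,interpolation=cv2.INTER_CUBIC)
cv2.imwrite("pics/c2.png",a)
# expected foot corners, mouth
c,si=np.cos(.0716),np.sin(.0716);R=np.array([[c,-si],[si,c]])
for r,z in((.0135,.053),(.016,.063),(.017,.042),(.030,.042)):
    print(r,[ (np.round((proj("scene",[*(np.array([.5744,-.0104])+R@np.array(k)*r),z])-[205,165])*6+3)).tolist() for k in((1,1),(1,-1),(-1,-1),(-1,1))])
E
```

```text
8.675 0.346164972283933 [ 0.72423316  0.23171317 -6.01986672] [ 0.57479251 -0.01034546  0.19292077] [ 0.2582219   0.66514902 -0.44595462  1.76459195  0.38179963  0.79665293
 -1.87399899]
0.0135 [[345.0, 348.0], [316.0, 389.0], [255.0, 368.0], [285.0, 327.0]]
0.016 [[354.0, 328.0], [320.0, 377.0], [247.0, 351.0], [283.0, 303.0]]
0.017 [[356.0, 365.0], [320.0, 418.0], [243.0, 390.0], [281.0, 339.0]]
0.03 [[399.0, 356.0], [335.0, 449.0], [199.0, 400.0], [267.0, 311.0]]
```

View pics/c2.png

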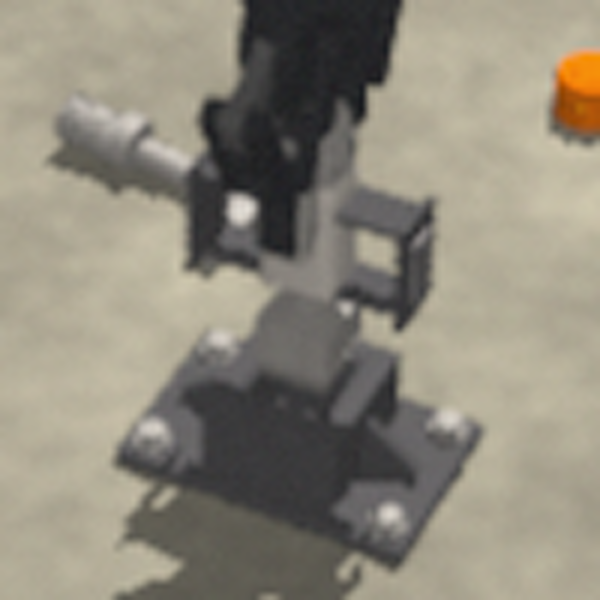

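The block's foot hangs at (260-350, 345-397) in the crop, above the mouth (predicted centre about (300,378)). It is well within the taper's capture range, so I descend with force checks.

```bash
python3 - <<'E'
from h import *
f0=arm.read_ft_force(); x,y=.5744,-.0104
for z in(.182,.178,.174,.171,.168,.165,.162,.160,.158,.156,.155):
    arm.line_to((x,y,z),.05); f=arm.read_ft_force()-f0
    print(z,f.round(1),arm.read_tool_pos().round(4),arm.read_wrist_torque().round(2))
    if abs(f[2])>15 or np.hypot(*f[:2])>12: break
print(arm.read_time())
E
```

```text
0.182 [-0.8 -0.9  4.1] [ 0.5746 -0.0104  0.1821] [-0.05 -0.   -0.04]
0.178 [-1.6 -1.1 15.4] [ 0.5763 -0.0105  0.1808] [-0.42  0.29  0.01]
9.375
```

```bash
cat >> h.py <<'E'
def probe(x,y,zs,f0,lim=14,v=.05):
    for z in zs:
        arm.line_to((x,y,z),v); f=arm.read_ft_force()-f0; m=arm.read_wrist_torque(); p=arm.read_tool_pos()
        if abs(f[2])>lim or np.hypot(*f[:2])>lim: break
    print("probe",x,y,z,"f",f.round(1),"p",p.round(4),"m",m.round(2)); return z,f
E
python3 - <<'E'
from h import *
x,y=.5744,-.0104
arm.line_to((x,y,.188),.1); arm.pause(.2); f0=arm.read_ft_force(); print(f0, arm.read_opening())
s=snapshot("scene");cv2.imwrite("pics/s3.png",s)
for dx,dy in((0,.003),(.002,.005),(.003,.002)):
    arm.line_to((x+dx,y+dy,.188),.1)
    z,f=probe(x+dx,y+dy,(.182,.178,.175),f0)
    if z<=.175 and abs(f[2])<10: break
    arm.line_to((x+dx,y+dy,.188),.1)
print(arm.read_time())
E
```

```text
[-0.5309541  0.0933472 -6.3081149] 0.34473539832227723
probe 0.5744 -0.0073999999999999995 0.175 f [0.8 0.7 0.7] p [ 0.5743 -0.0075  0.1748] m [0.01 0.01 0.  ]
10.8917
```

```bash
python3 - <<'E'
from h import *
f0=np.array([-.5,.1,-6.3]); x,y=.5744,-.0074
for z in(.172,.169,.166,.163,.160,.157,.155,.153):
    z,f=probe(x,y,(z,),f0)
    if abs(f[2])>14 or np.hypot(*f[:2])>14: break
print(arm.read_time(),arm.read_opening())
E
```

```text
probe 0.5744 -0.0074 0.172 f [0.8 0.6 0.2] p [ 0.5743 -0.0075  0.1718] m [-0.04 -0.09  0.05]
probe 0.5744 -0.0074 0.169 f [ 1.6 -0.4  0.1] p [ 0.5743 -0.0074  0.1687] m [ 0.01 -0.05 -0.04]
probe 0.5744 -0.0074 0.166 f [ 0.6 -0.8  0.8] p [ 0.5743 -0.0074  0.1658] m [-0.07 -0.06 -0.04]
probe 0.5744 -0.0074 0.163 f [0.6 0.6 0.1] p [ 0.5742 -0.0074  0.1627] m [ 0.01 -0.03 -0.01]
probe 0.5744 -0.0074 0.16 f [ 1.4 -0.4  1.2] p [ 0.5742 -0.0074  0.1597] m [ 0.04 -0.07 -0.01]
probe 0.5744 -0.0074 0.157 f [ 0.9 -0.7  3.4] p [ 0.5747 -0.0074  0.1574] m [-0.07 -0.05  0.02]
probe 0.5744 -0.0074 0.155 f [-0.  -1.2  9.7] p [ 0.5751 -0.0076  0.1561] m [-0.28  0.2  -0.  ]
probe 0.5744 -0.0074 0.153 f [-1.3 -1.9 19.9] p [ 0.5763 -0.0075  0.1559] m [-0.51  0.33 -0.01]
12.8917 0.34646172880951454
```

```bash
python3 - <<'E'
from h import *
arm.line_to((.5744,-.0074,.1555),.05)
arm.move_gripper(.8)
arm.line_to((.5744,-.0074,.29),.2)
arm.movep((.50,.12,.33),ori(np.radians(4)))
s=snapshot("scene");t=snapshot("top");cv2.imwrite("pics/s4.png",s);cv2.imwrite("pics/t4.png",t)
a=cv2.resize(s[165:265,205:305],None,fx=4,fy=4,interpolation=cv2.INTER_CUBIC)
b=cv2.resize(t[140:240,230:330],None,fx=4,fy=4,interpolation=cv2.INTER_CUBIC)
cv2.imwrite("pics/c4.png",np.hstack([a,b])); print(arm.read_time(),arm.read_joint_positions().round(2))
for c,o in(("scene",(205,165)),("top",(230,140))):
    print(c,(proj(c,[.5744,-.0074,.140])-o)*4,"centre if x=.5744")
E
```

```text
15.55 [ 0.35  0.53 -0.97  1.76  0.48  1.12 -0.71]
scene [203.85408797 122.37599578] centre if x=.5744
top [199.68257029 151.46778199] centre if x=.5744
```

View pics/c4.png

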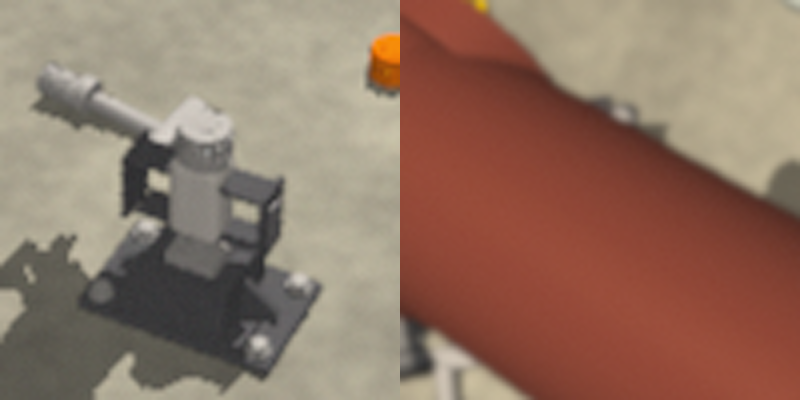

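```bash
cat >> h.py <<'E'
def yaw(): 
    y=Ro.from_quat(arm.read_eef_rot()).as_matrix()[:,1]; return np.degrees(np.arctan2(y[1],y[0]))
def turn(deg):
    q=np.array(arm.read_joint_positions()) if not hasattr(turn,"q") else turn.q
    q=q.copy(); q[6]+=np.radians(deg); arm.move_j(q); turn.q=q
    m=arm.read_wrist_torque(); f=arm.read_ft_force()
    print(deg,"yaw",yaw().round(1),"m",m.round(2),"f",f.round(1),"open",round(arm.read_opening(),3),"t",round(arm.read_time(),2)); return m
E
python3 - <<'E'
from h import *
o=ori(np.radians(4)); X=(.5744,-.0074)
arm.movep((*X,.26),o)
arm.line_to((*X,.193),.12)
print(arm.read_joint_positions().round(2),arm.read_ft_force())
turn.q=np.array(arm.read_joint_positions())
arm.move_gripper(0,50)
print("m0",arm.read_wrist_torque().round(2),arm.read_ft_force().round(1),arm.read_tool_pos(),arm.read_opening())
for i in range(4):
    m=turn(8)
    if abs(m[2])>.35: break
E
```

```text
[ 0.47  0.77 -0.83  1.76  0.69  0.94 -0.59] [ 0.67267635 -0.65863003  0.0587739 ]
m0 [-0.03  0.22 -0.01] [-1.2 -0.2  5.6] [ 0.57471477 -0.00718977  0.1939904 ] 0.35782131860586597
8 yaw 11.9 m [-0.08  0.35  0.02] f [-1.  -0.6  3.7] open 0.355 t 17.63
8 yaw 19.8 m [-0.07  0.46  0.02] f [-2.9 -0.2  5.4] open 0.356 t 17.89
8 yaw 27.8 m [-0.04  0.4  -0.03] f [-2.3 -0.6  5.6] open 0.354 t 18.15
8 yaw 35.8 m [-0.05  0.5   0.  ] f [-2.1  0.9  5.6] open 0.352 t 18.41
```

```bash
python3 - <<'E'
from h import *
for i in range(4):
    m=turn(10)
    if abs(m[2])>.35: break
s=snapshot("scene");cv2.imwrite("pics/s5.png",s)
cv2.imwrite("pics/c5.png",cv2.resize(s[140:260,200:320],None,fx=5,fy=5,interpolation=cv2.INTER_CUBIC))
E
```

```text
10 yaw 45.4 m [-0.11  0.42  0.06] f [-0.6 -0.1  4.6] open 0.356 t 18.69
10 yaw 55.4 m [-0.2   0.39 -0.02] f [-1.7 -1.7  4.6] open 0.359 t 18.98
10 yaw 65.5 m [-0.28  0.45  0.04] f [-1.8 -1.3  5.5] open 0.358 t 19.27
10 yaw 75.5 m [-0.39  0.45 -0.01] f [-2.4 -1.   5.2] open 0.358 t 19.57
```

View pics/c5.png

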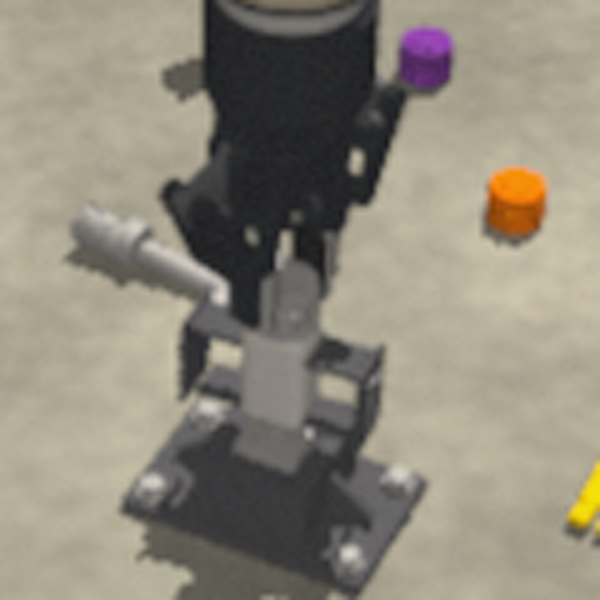

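Crop: the fingers hold the cap at (295,300), the pedal sits square and home in the holder, and 72° has been turned with no torque, so this is the right direction. I'll finish to 89° and lift carefully.

```bash
python3 - <<'E'
from h import *
turn(9); turn(8)
p=arm.read_tool_pos(); z0=p[2]
print(p,arm.read_ft_force().round(1))
for dz in(.003,.006,.010,.014,.020,.026):
    arm.line_to((.5744,-.0074,.193+dz),.04); print(dz,arm.read_tool_pos().round(4),arm.read_ft_force().round(1),round(arm.read_opening(),3))
s=snapshot("scene");cv2.imwrite("pics/s6.png",s)
cv2.imwrite("pics/c6.png",cv2.resize(s[140:260,200:320],None,fx=5,fy=5,interpolation=cv2.INTER_CUBIC));print(arm.read_time())
E
```

```text
9 yaw 84.1 m [-0.29  0.37  0.03] f [-1.1 -1.   5.3] open 0.353 t 19.88
8 yaw 92.1 m [-0.38  0.47 -0.02] f [-1.6 -1.8  4.5] open 0.352 t 20.14
[ 0.57479792 -0.00751268  0.19418983] [-1.6 -1.8  4.5]
0.003 [ 0.5744 -0.0075  0.1954] [ 0.1 -1.4  0.6] 0.356
0.006 [ 0.5744 -0.0074  0.199 ] [-0.9 -0.3 -0.7] 0.353
0.01 [ 0.5745 -0.0073  0.2034] [-1.  -1.6 -1. ] 0.357
0.014 [ 0.5747 -0.0069  0.2075] [-0.6  0.2 -1.1] 0.355
0.02 [ 0.5746 -0.0072  0.2134] [ 0.4 -0.8 -1.9] 0.36
0.026 [ 0.5746 -0.0073  0.2194] [-0.1 -0.4 -1.4] 0.354
21.7917
```

View pics/c6.png

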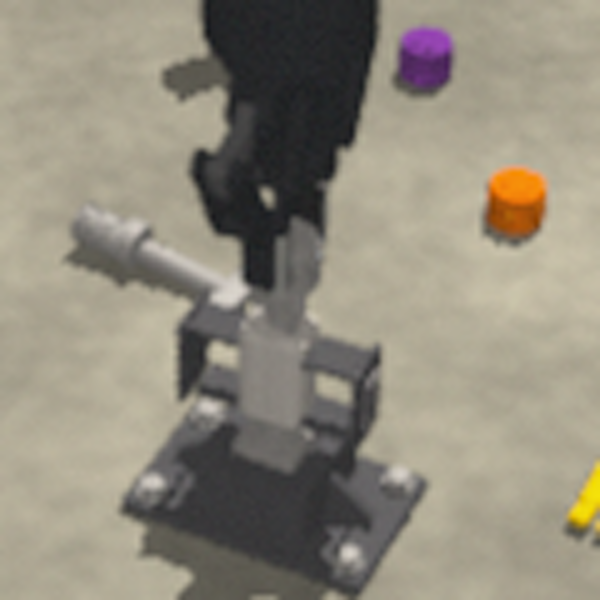

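The cap came free: only about 1 N was lifted, the neck is visible at (285,315), and the pedal stays home. I raise it to 6 cm.

```bash
python3 - <<'E'
from h import *
arm.line_to((.5744,-.0074,.255),.06); arm.pause(.6)
print(arm.read_tool_pos().round(4),arm.read_ft_force().round(1),round(arm.read_opening(),3),arm.read_time(),arm.read_eef_rot().round(3))
s=snapshot("scene");cv2.imwrite("pics/s7.png",s)
cv2.imwrite("pics/c7.png",cv2.resize(s[130:260,200:320],None,fx=4,fy=4,interpolation=cv2.INTER_CUBIC))
E
```

```text
[ 0.5744 -0.0074  0.255 ] [-0.3 -0.9 -1.3] 0.357 23.1417 [-0.015  0.706  0.015  0.707]
```

View pics/c7.png

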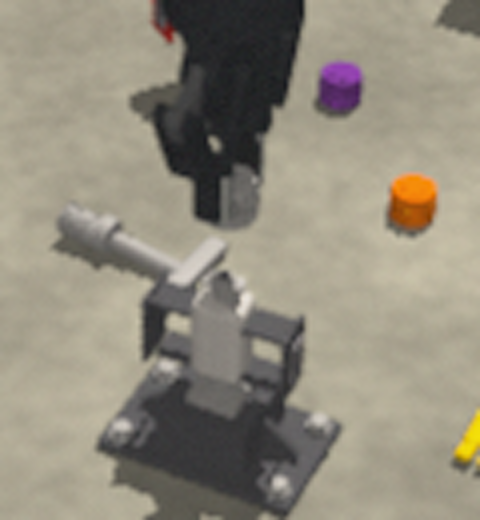

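The cap is held level at (240,195), above the bare neck at (225,285), and the pedal is upright in the holder.

```bash
python3 -c "
from station import ticket
ticket.finish_job()"
```

```text
the job is handed in; nothing more can be done
```

The job is handed in: the pedal away from the toolbox is plugged home in the holder, and its cap is unscrewed and held level about 6 cm above its seat.

- **Plugging:** The first try touched the socket rim because my estimate of the holder was about 3 mm off in y. I backed off and shifted 3 mm, and the block then went in freely. It stopped on the floor at the expected height (TCP 0.156 m), pressed with about 20 N.
- **Unscrewing:** I tried counter-clockwise (seen from above) first. It never bound: the twisting torque stayed near zero through the whole 88° turn.
- **Lifting:** The cap came off with only about 1 N of weight.

**Last checks:** The final picture shows the pedal upright in the holder with a bare neck and the cap in the fingers. Grip opening was steady at 0.357, and the job took about 23 s of robot time. The scene and top cameras disagreed by about 5 mm on the holder's bolts, and the contact probe settled it. I did not take a final top view of the other pedal, but the arm never went near it at low height.

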